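Open a donated disc player's lid to check for a left disc

ROBOT

A 7-joint arm with a two-finger parallel gripper is mounted at the origin on the work surface. World frame = base frame: x ahead of the robot, y to its left, z up, the work surface at z = 0. Lengths are in m, angles in rad, forces in N, time in s.
With the tool pointing down it reaches from about 0.425 to 0.95 m from the base axis. Payload 4.7 kg.
Tool frame: the origin (TCP) lies on the centre line of the jaws, within the pads' length; the fingertips stand robot.nose_length ahead of it and the grasp point (between the pads) lies 8 mm behind it (robot.nose_length is the distance from the TCP to the fingertips, in m); z points along the fingers, y is the line along which they close (so a half turn about z gives the same grasp; the last joint's range is limited). The gripper opens to 85 mm and grips with 20 to 120 N. Pads are 22 mm wide; open, the fingers measure 114 mm over their backs; the gripper's body (76 mm by 85 mm) begins 54 mm behind the grasp point. The pads swing forward as they close: fully open they stand 13 mm farther back than shut.
Start: joints at [-1.187, 0.469, -0.049, 1.532, 0.024, 1.141, -0.082], TCP at [0.271, 0.618, 0.242] pointing down, gripper open.
Joint ranges: [-2.59, 2.59], [-0.33, 1.99], [-1.39, 1.29], [0.1, 2.45], [-1.04, 4.18], [0.21, 1.99], [-2.66, 2.66]. Speed limits (rad/s): [2.57, 2.57, 3.14, 3.14, 3.14, 3.14, 3.14].

INTERFACE

Orientations are given as [roll, pitch, yaw] about the fixed x, y, z axes, in that order (R = Rz(yaw) Ry(pitch) Rx(roll)).
In Python, from plant import robot gives the robot as it stands. Calls block until the motion is done:
- robot.goto(position, orientation): joint-space move of the TCP to a pose.
- robot.move_straight(position, vel=0.15, attitude=None, contact_N=None): straight line of the TCP; attitude=None keeps the orientation; vel is the mean speed in m/s. With contact_N (N) it stops when the force on the tool has changed by that much, and returns True; else False.
- robot.move_joints(angles): joint-space move.
- robot.grip(opening, strength=None): opening from 0.0 (shut) to 1.0 (fully open); strength is the grip in N (None keeps the last); returns when the fingers have stopped.
- robot.sleep(seconds).
- robot.inverse_kinematics(position, orientation): joint angles nearest the present ones, or None.
- robot.sense(): the state.
- robot.grab_frame(name): name is "scene" or "top"; returns a dict with "image" (420x560x3 uint8, red, green, blue), "range_z" (420x560 float32, m along the optical axis (not along the pixel's ray), 0 where there is no reading), "fx", "fy", "cx", "cy" (pixels), "R" (3x3) and "t" (3): a world point X has camera coordinates R X + t. Camera axes: x right, y down, z forward; pixel columns grow to the right and rows downward; lengths in m; the calibration is good to about 2 mm. A picture is of the moment at which its call begins.
A pose or a line that the arm cannot do raises robot.IKError and nothing moves.
- robot.close_job(): hands the job in; it is judged then, once.
The state is a dict: "t": time; "joint_pos": joint angles; "joint_velocities": joint speeds; "effort": joint torques, N m; "tcp_pos": TCP position; "tcp_rot": TCP orientation; "wrist_force": force on the tool from outside, world axes, zero at the start; "torque": the same for the moment, N m; "opening": opening from 0.0 (shut) to 1.0 (fully open); "gripper_force": force on a finger pad.
Only numpy, scipy, OpenCV 4.12 (cv2) and the standard library are available. Lean on these libraries where they do the work, as an engineer would, in place of code of your own. Each camera call takes 0.05 s, during which the arm holds its last target. There are 200 camera calls.

TASK

Someone left a disc in the donated disc player: press the release tab at the front of its lid so that the lid springs up, then push the lid fully open from below, right back against its stop, and leave it standing open. Only press and push: do not pinch the lid, do not touch the disc inside, and leave the other goods where they stand.

Things in the scene. Friction and masses are not known exactly. Their poses are not given: they have to be found in the camera images.
- player: Black disc player, 220 mm deep (its x), 340 mm wide (y), deck 100 mm above the table; too heavy to shift. Origin: centre of its underside; x points from its front (loudspeakers, tab) to its back (hinge), z up. A folded handle along the deck's back (x = 98 mm) is 108 mm high. A well under the lid (floor 85 mm above the table, 136 x 136 mm) holds the disc.
- tab_press (a point): Middle of the release tab's top face, where to press it down; moves with it. The tab is a grey plate 28 (player x) x 44 (y) x 5 mm at the middle of the deck's front, jutting 6 mm beyond it, 10 mm before the lid's front edge. Unpressed, this point lies at player x = -108, y = 0, z = 112 mm.
- tab (a joint): Tilt of the release tab, rad: 0 at rest, 0.35 fully down: it tilts about a line 20 mm behind the press point, so that it sinks about 7 mm there (4 mm under a flat fingertip 16 mm long). The lid is let go at about 0.2. A spring brings it back; it takes about 2 N to start, 3 to 5 N to press fully down.
- lid (a joint): Opening of the lid, rad: 0 shut and latched; about 0.6 where its spring leaves it within a second of the press; 1.57 upright; 1.85 fully open against its stop. Let go below 1.45 it falls back to 0.6; beyond about 1.7 it falls by its own weight (about 80 g) to the stop. While it is low, a level push on its edge can jam it: push upward from below.
- lid_edge (a point): Middle of the lid's free front edge (moves with the lid). The lid is a grey plate 140 mm from hinge to free edge, 156 mm wide, 6 mm thick; a raised panel 104 x 120 x 5 mm is centred on its upper face; a catch sticks 10 mm down from its underside at the front edge, 51 to 69 mm right of the middle. Shut, this point is at player x = -78, z = 103 mm; sprung up, about 79 mm higher.
- hinge_mid (a point): Middle of the lid's hinge line, fixed on the player at player x = 62, y = 0, z = 103 mm; the hinge line runs along the player's y.
- disc: Silver disc clipped on its hub in the well under the lid, 120 mm across, 2 mm thick, its top 92 mm above the table (hub 95 mm); centre at player x = -8, y = 0. Origin: centre of its underside.
- doll: Small turned wooden peg doll, 46 mm tall, 28 mm wide, standing loose on the player's deck to the right of the lid (seen from the robot). Origin: centre of its underside.
- figurine: White porcelain figurine, 87 mm tall, 44 mm wide, standing near the player. Origin: centre of its underside.
- mug: Blue ceramic mug, 85 mm tall, 72 mm across plus handle, near the player. Origin: centre of its underside.
- candlestick: Brass candlestick, 125 mm tall, 76 mm foot, near the player. Origin: centre of its underside.
- toy_van: Wooden toy van, 110 x 50 x 64 mm, near the player. Origin: centre of its underside.
- case_stack: Stack of four flat disc cases that moves as one piece, 125 x 142 x 40 mm, to the left on the table. Origin: centre of its underside.
- globe: Small globe on a round foot, 182 mm tall, 130 mm across, to the right on the table. Origin: centre of its underside.

How it is judged:
On the way, in this order (a step that is already met when the one before it is completed fails the run):
1. the release tab is pressed down (value of joint tab above 0.1 rad).
2. the lid has sprung up by itself, untouched by the robot (value of joint lid between 0.25 and 0.9 rad and not (contact force between any of the fingers, the arm and lid above 0.1 N)), for 0.1 s.
At the end, for the whole second after the job is handed in: The lid stands fully open (beyond 1.75 rad, its stop is at 1.85) and still, the tab has come back up (below 0.05 rad), and each of the other goods is within 25 mm of where it began (value of joint lid above 1.75 rad and velocity of joint lid between -0.05 and 0.05 rad/s and value of joint tab below 0.05 rad and distance of each of doll, figurine, mug, candlestick, toy_van, case_stack, globe from where it was at the start of the episode below 0.025 m); the robot touches nothing.
It fails at once if one of the other goods is moved by 25 mm or more, or lifted (distance of any of doll, figurine, mug, candlestick, toy_van, case_stack, globe from where it was at the start of the episode above 0.025 m).
It fails at once if the disc in the well is touched (more than 0.5 N) (contact force between any of the fingers, the arm and disc above 0.5 N).
It fails at once if the lid is pinched: the fingers press on the plate and on the raised panel of its upper face at once (more than 1 N each) (contact force between the fingers and lid_c0 above 1 N and contact force between the fingers and lid_c1 above 1 N).
It also fails if it takes over 45 s, if anything falls off the work surface, if the arm or the gripper's body presses on something with over 40 N, if the wrist force passes 120 N, or if a joint passes its speed limit or range.

## Working session

There is one attempt and no reset: what is moved stays moved. The work goes in short steps, each a Python script; the robot and the scene stay as the last script left them, time stands still between calls to the robot, and variables do not carry over. Pictures are saved under pics/ and viewed, at most 10 in all, crops included, and the job is handed in when it is done.

```bash
ls; mkdir -p pics; python3 - <<'E'
from plant import robot
import cv2,numpy as np
for n in("scene","top"):
    f=robot.grab_frame(n); cv2.imwrite(f"pics/{n}0.png",f["image"][:,:,::-1]); np.savez(f"{n}0.npz",**f)
    print(n,f["R"].round(3).tolist(),f["t"],f["fx"],f["cx"],f["cy"])
print(robot.nose_length); s=robot.sense(); print(s["t"],s["tcp_pos"],s["tcp_rot"],s["wrist_force"])
E
```

```text
pics
scene [[0.396, 0.918, 0.015], [0.571, -0.233, -0.787], [-0.719, 0.32, -0.617]] [-0.22187178 -0.22972753  2.04275107] 527.1557636421398 280.95700565269044 209.5165982036299
top [[-0.018, -1.0, -0.002], [-0.988, 0.018, -0.154], [0.154, -0.001, -0.988]] [0.04254088 0.53280607 1.4990118 ] 506.00265391844766 278.50741310935723 207.65227583176863
0.011
0.1 [0.27056622 0.61784722 0.24137104] [-3.13985206e+00  6.84717470e-05  2.72882808e+00] [-0.7714843   0.88736184 -0.07005515]
```

View pics/top0.png

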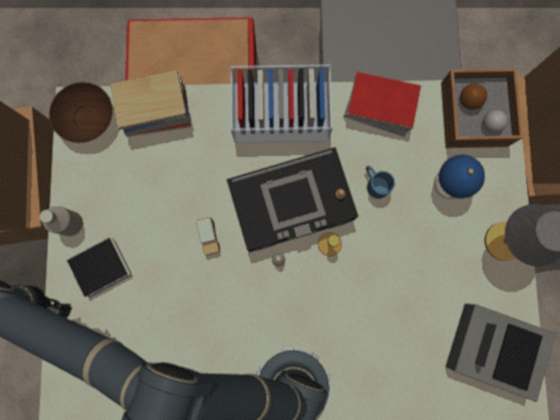

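View pics/scene0.png

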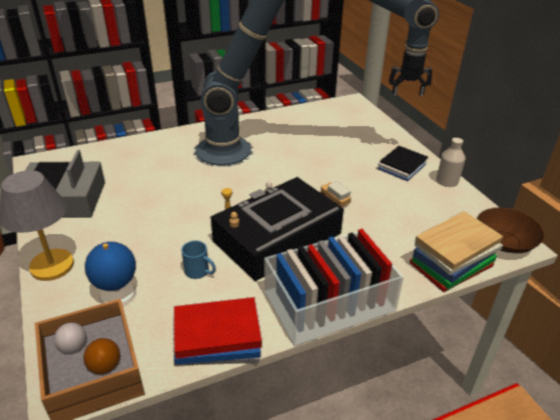

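The top view shows the player with its lid in the middle and the tab at about (302,229). The candlestick is at (330,243), the figurine at (278,259) and the doll at (340,194). I'll enlarge that area and fit the deck outline.

```bash
cat > h.py <<'E'
import numpy as np,cv2
def cloud(f):
    v,u=np.mgrid[0:420,0:560]; z=f["range_z"]
    c=np.stack([(u-f["cx"])*z/f["fx"],(v-f["cy"])*z/f["fy"],z],-1)
    return (c-f["t"])@f["R"]   # R^T (c-t)
def atz(f,u,v,z):
    d=f["R"].T@np.array([(u-f["cx"])/f["fx"],(v-f["cy"])/f["fy"],1]); o=-f["R"].T@f["t"]
    return o+d*(z-o[2])/d[2]
E
python3 - <<'E'
from h import *
f=dict(np.load("top0.npz")); P=cloud(f)
im=f["image"][140:280,215:375,::-1]; cv2.imwrite("pics/crop.png",cv2.resize(im,None,fx=5,fy=4.28*0+4.2,interpolation=cv2.INTER_CUBIC))
m=np.zeros((420,560),bool); m[140:275,215:375]=1
m&=(P[...,2]>.088)&(P[...,2]<.125)
n,l,s,c=cv2.connectedComponentsWithStats(m.astype(np.uint8)); k=1+s[1:,4].argmax()
q=P[l==k]; r=cv2.minAreaRect((q[:,:2]*1000).astype(np.float32)); print(len(q),r,cv2.boxPoints(r))
for n,(u,v,w) in dict(doll=(340,194,8),fig=(278,259,12),candle=(330,243,16),van=(207,235,25),mug=(380,184,22)).items():
    a=P[v-w:v+w,u-w:u+w].reshape(-1,3); a=a[a[:,2]>(.118 if n=='doll' else .02)]
    a=a[np.hypot(*(a[:,:2]-P[v,u,:2]).T)<.09]
    print(n,a.min(0).round(3),a.max(0).round(3))
E
```

```text
8575 ((552.4254150390625, -6.4664459228515625), (227.50587463378906, 340.47601318359375), 15.8450288772583) [[ 396.5135   126.24446]
 [ 489.4758  -201.29472]
 [ 708.33734 -139.17735]
 [ 615.375    188.36183]]
doll [ 0.548 -0.157  0.119] [ 0.573 -0.134  0.155]
fig [0.361 0.019 0.02 ] [0.414 0.072 0.093]
candle [ 0.397 -0.138  0.02 ] [ 0.473 -0.069  0.134]
van [0.397 0.216 0.02 ] [0.509 0.281 0.074]
mug [ 0.562 -0.312  0.021] [ 0.658 -0.236  0.094]
```

View pics/crop.png

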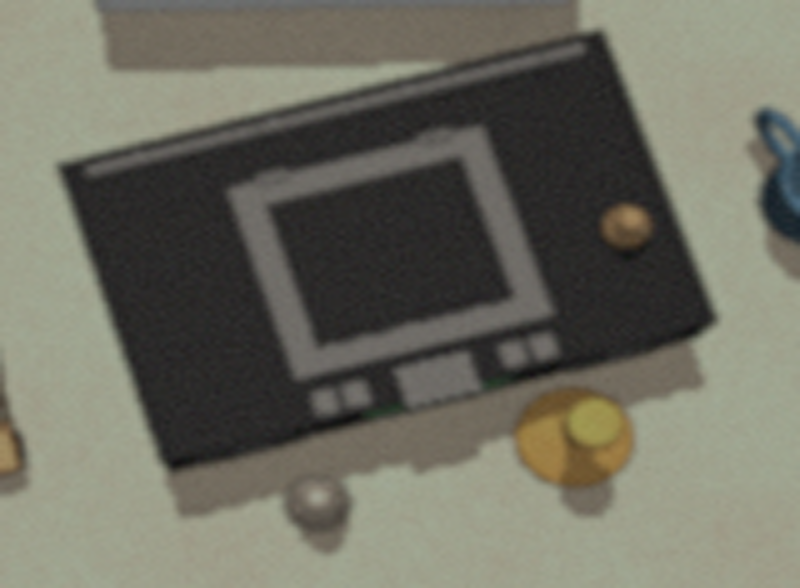

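```bash
cat >> h.py <<'E'
from scipy.spatial.transform import Rotation as Ro
YAW=np.deg2rad(15.85); O=np.array([.5553,-.0056,0])
def W(x,y,z): return O+Ro.from_euler('z',YAW).apply(np.array([x,y,z])/1000)
def ori(a,flip=1,dyaw=0,cl=0):
    """tool tilted a deg from straight down toward player +x; closing axis level (cl=0) or turned 90 about tool z"""
    a=np.deg2rad(a); z=np.array([np.sin(a),0,-np.cos(a)]); y=np.array([0,flip,0.]); x=np.cross(y,z)
    R=Ro.from_euler('z',YAW+np.deg2rad(dyaw))*Ro.from_matrix(np.stack([x,y,z],1))*Ro.from_euler('z',cl,degrees=True)
    return R.as_euler('xyz'), R.as_matrix()[:,2]
def tcp(tip,a,**k):
    """TCP position and orientation that put the fingertip centre at player point tip (mm)"""
    o,z=ori(a,**k); return W(*tip)-.011*z,o
E
python3 - <<'E'
from h import *
from plant import robot
f=dict(np.load("top0.npz"))
def inv(p): return Ro.from_euler('z',-YAW).apply(p-O)*1000
for n,(u,v),z in [("tab",(438,380),.112),("lidBL",(228,188),.106),("BR",(487,126),.106),("FR",(553,318),.106),("FL",(300,380),.106)]:
    print(n,inv(atz(f,215+u/5-.5,140+v/4.2-.5,z)).round(1))
for nm,tip in dict(press=(-106,0,112),under=(-25,25,135),mid=(0,25,190),end=(75,25,210)).items():
  for cl in(0,90):
   for flip in(1,-1):
    r=[]
    for a in range(-10,91,10):
      for dy in (-30,0,30):
        try: q=robot.inverse_kinematics(*tcp(tip,a,flip=flip,cl=cl,dyaw=dy))
        except Exception as e: q=None
        if q is not None: r.append((a,dy))
    print(nm,cl,flip,r)
E
```

```text
tab [-1.031e+02  1.000e-01  1.120e+02]
lidBL [ 62.1  77.6 106. ]
BR [ 60.3 -81.2 106. ]
FR [-80.7 -77.2 106. ]
FL [-79.3  76.1 106. ]
press 0 1 [(-10, -30), (-10, 0), (-10, 30), (0, -30), (0, 0), (0, 30), (10, -30), (10, 0), (10, 30), (20, -30), (20, 0), (20, 30), (30, 30), (40, 30), (90, 30)]
press 0 -1 [(-10, -30), (-10, 0), (-10, 30), (0, -30), (0, 0), (0, 30), (10, -30), (10, 0), (10, 30), (20, -30), (20, 0), (20, 30), (30, 30), (40, 30), (90, 30)]
press 90 1 [(-10, -30), (-10, 0), (-10, 30), (0, -30), (0, 0), (0, 30), (10, -30), (10, 0), (10, 30), (20, -30), (20, 0), (20, 30), (30, 30), (40, 30)]
press 90 -1 [(-10, -30), (-10, 0), (-10, 30), (0, -30), (0, 0), (0, 30), (10, -30), (10, 0), (10, 30), (20, -30), (20, 0), (20, 30), (30, 30), (40, 30), (90, 30)]
under 0 1 [(-10, -30), (-10, 0), (-10, 30), (0, -30), (0, 0), (0, 30), (10, -30), (10, 0), (10, 30), (20, -30), (20, 0), (20, 30), (30, -30), (30, 0), (30, 30), (40, -30), (40, 0), (40, 30)]
under 0 -1 [(-10, -30), (-10, 0), (-10, 30), (0, -30), (0, 0), (0, 30), (10, -30), (10, 0), (10, 30), (20, -30), (20, 0), (20, 30), (30, 
[... 1790 characters left out ...]
0)]
end 90 1 [(-10, -30), (-10, 0), (-10, 30), (0, -30), (0, 0), (0, 30), (10, -30), (10, 0), (10, 30), (20, -30), (20, 0), (20, 30), (30, -30), (30, 0), (30, 30), (40, -30), (40, 0), (40, 30), (50, -30), (50, 0), (50, 30), (60, -30), (60, 0), (70, -30), (80, -30), (80, 30)]
end 90 -1 [(-10, -30), (-10, 0), (-10, 30), (0, -30), (0, 0), (0, 30), (10, -30), (10, 0), (10, 30), (20, -30), (20, 0), (20, 30), (30, -30), (30, 0), (30, 30), (40, -30), (40, 0), (40, 30), (50, -30), (50, 0), (50, 30), (60, -30), (60, 0), (70, -30), (70, 0), (80, 30), (90, -30), (90, 30)]<stdin>:13: UserWarning: Gimbal lock detected. Setting third angle to zero since it is not possible to uniquely determine all angles.
```

```bash
cat >> h.py <<'E'
H=np.array([62,0,103.])
def tip(th,r,e,y):
    return H+r*np.array([-np.cos(th),0,np.sin(th)])+e*np.array([-np.sin(th),0,-np.cos(th)])+[0,y,0]
E
python3 - <<'E' 2>/dev/null
from h import *
from plant import robot
for cl in(0,90):
  for flip in(1,-1):
    for dy in(-60,-75,-90,-105):
      for a in (40,50,60,70):
        r=''
        for th in np.linspace(.3,1.85,12):
          try: q=robot.inverse_kinematics(*tcp(tip(th,110,40 if th<.5 else 25,58),a,flip=flip,cl=cl,dyaw=dy))
          except Exception as e: q=None
          r+='.' if q is None else 'X'
        print(cl,flip,dy,a,r)
E
```

```text
0 1 -60 40 XXXXXXXXXXXX
0 1 -60 50 XXXXXXXXXXXX
0 1 -60 60 XXXXXXXXXXXX
0 1 -60 70 XXXXXXXXXXXX
0 1 -75 40 XXXXXXXXXXXX
0 1 -75 50 XXXXXXXXXXXX
0 1 -75 60 XXXXXXXXXXXX
0 1 -75 70 XXXXXXXXXXXX
0 1 -90 40 XXXXXXXXXXXX
0 1 -90 50 XXXXXXXXXXXX
0 1 -90 60 XXXXXXXXXXXX
0 1 -90 70 XXXXXXXXXXXX
0 1 -105 40 XXXXXXXXXXXX
0 1 -105 50 XXXXXXXXXXXX
0 1 -105 60 XXXXXXXXXXXX
0 1 -105 70 XXXXXXXXXXXX
0 -1 -60 40 XXXXXXXXXXXX
0 -1 -60 50 XXXXXXXXXXXX
0 -1 -60 60 XXXXXXXXXXXX
0 -1 -60 70 XXXXXXXXXXXX
0 -1 -75 40 XXXXXXXXXXXX
0 -1 -75 50 XXXXXXXXXXXX
0 -1 -75 60 XXXXXXXXXXXX
0 -1 -75 70 XXXXXXXXXXXX
0 -1 -90 40 XXXXXXXXXXXX
0 -1 -90 50 XXXXXXXXXXXX
0 -1 -90 60 XXXXXXXXXXXX
0 -1 -90 70 XXXXXXXXXXXX
0 -1 -105 40 XXXXXXXXXXXX
0 -1 -105 50 XXXXXXXXXXXX
0 -1 -105 60 XXXXXXXXXXXX
0 -1 -105 70 XXXXXXXXXXXX
90 1 -60 40 XXXXXXXXXXXX
90 1 -60 50 XXXXXXXXXXXX
90 1 -60 60 ..XXXXXXXXXX
90 1 -60 70 ....XXXXXXXX
90 1 -75 40 XXXXXXXXXXXX
90 1 -75 50 XXXXXXXXXXXX
90 1 -75 60 XXXXXXXXXXXX
90 1 -75 70 XXXXXXXXXXXX
90 1 -90 40 XXXXXXXXXXXX
90 1 -90 50 XXXXXXXXXXXX
90 1 -90 60 XXXXXXXXXXXX
90 1 -90 70 XXXXXXXXXXXX
90 1 -105 40 XXXXXXXXXXXX
90 1 -105 50 XXXXXXXXXXXX
90 1 -105 60 XXXXXXXXXXXX
90 1 -105 70 XXXXXXXXXXXX
90 -1 -60 40 XXXXXXXXXXXX
90 -1 -60 50 XXXXXXXXXXXX
90 -1 -60 60 XXXXXXXXXXXX
90 -1 -60 70 XXXXXXXXXXXX
90 -1 -75 40 XXXXXXXXXXXX
90 -1 -75 50 XXXXXXXXXXXX
90 -1 -75 60 XXXXXXXXXXXX
90 -1 -75 70 XXXXXXXXXXXX
90 -1 -90 40 XXXXXXXXXXXX
90 -1 -90 50 XXXXXXXXXXXX
90 -1 -90 60 XXXXXXXXXXXX
90 -1 -90 70 XXXXXXXXXXXX
90 -1 -105 40 XXXXXXXXXXXX
90 -1 -105 50 XXXXXXXXXXXX
90 -1 -105 60 XXXXXXXXXXXX
90 -1 -105 70 XXXXXXXXXXXX
```

```bash
python3 - <<'E'
from h import *
from plant import robot
robot.grip(0.0)
q0=np.array(robot.sense()["joint_pos"])
best=min((1,-1),key=lambda fl: np.abs(np.array(robot.inverse_kinematics(*tcp((-125,3,200),15,flip=fl)))-q0).max())
print("flip",best)
k=dict(flip=best)
robot.goto(*tcp((-125,3,200),15,**k)); 
robot.move_straight(tcp((-105,3,118),15,**k)[0],vel=.1)
hit=robot.move_straight(tcp((-105,3,99),15,**k)[0],vel=.02,contact_N=8)
s=robot.sense(); print(hit,s["t"],(s["tcp_pos"]-tcp((-105,3,112),15,**k)[0])[2],s["wrist_force"])
robot.move_straight(tcp((-135,3,200),15,**k)[0],vel=.1)
robot.sleep(.5)
f=robot.grab_frame("scene"); np.savez("s1.npz",**f); print(robot.sense()["t"])
cv2.imwrite("pics/s1.png",cv2.resize(f["image"][120:320,160:400,::-1],None,fx=3.3,fy=3,interpolation=cv2.INTER_CUBIC)[:600,:800])
E
```

```text
flip -1
True 4.8667 -0.0043311389706499615 [-4.82180867  1.05739728 10.71748161]
6.5417
```

View pics/s1.png

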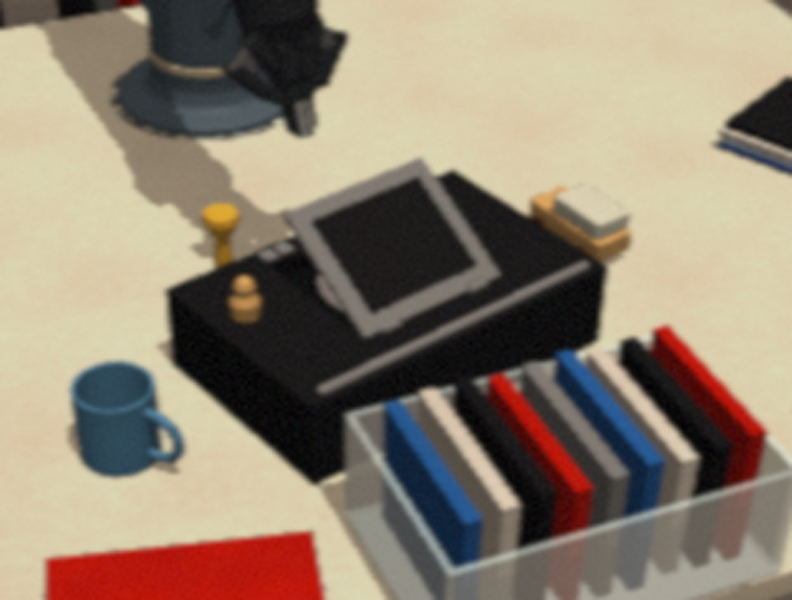

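The lid has sprung up: its free edge runs from about (290,215) to (420,160) in the crop. The doll and candlestick are undisturbed. Next I'll push from below, coming in under the lid's left side.

```bash
cat > push.py <<'E'
from h import *
from plant import robot
s=robot.sense(); q0=np.array(s["joint_pos"])
robot.move_straight(np.array(s["tcp_pos"])+[0,0,.1],vel=.15)
st=tip(.6,110,48,130)
cost=lambda fl: np.abs(np.array(robot.inverse_kinematics(*tcp(st+[0,50,100],60,flip=fl,dyaw=-90)))-q0).max()
fl=min((1,-1),key=cost); print("flip",fl,cost(fl))
k=dict(flip=fl,dyaw=-90)
robot.goto(*tcp(st+[0,50,100],60,**k))
robot.move_straight(tcp(st,60,**k)[0],vel=.15)
f0=np.array(robot.sense()["wrist_force"])
hit=robot.move_straight(tcp(tip(.6,110,48,58),60,**k)[0],vel=.08,contact_N=5)
print("in",hit,robot.sense()["t"])
if not hit:
    for th in np.linspace(.6,1.8,9):
        e=np.interp(th,[.6,1.8],[45,32])
        hit=robot.move_straight(tcp(tip(th,110,e,58),60,**k)[0],vel=.07,contact_N=12)
        s=robot.sense(); print(round(th,2),hit,round(s["t"],1),(np.array(s["wrist_force"])-f0).round(1))
        if hit: break
f=robot.grab_frame("scene"); np.savez("s2.npz",**f)
cv2.imwrite("pics/s2.png",cv2.resize(f["image"][120:320,160:400,::-1],None,fx=3.3,fy=3,interpolation=cv2.INTER_CUBIC)[:600,:800])
E
python3 push.py
```

```text
flip 1 0.8182160637882764
in False 10.2083
0.6 False 10.5 [-0.4 -0.5  0.1]
0.75 False 10.9 [-0.5 -0.1 -0. ]
0.9 False 11.3 [-0.3 -0.   0.1]
1.05 False 11.7 [-1.7  0.6  0.1]
1.2 False 12.2 [-0.3 -0.1  0.1]
1.35 False 12.6 [-0.6  0.2  0.6]
1.5 False 13.0 [-1.2  0.  -0.7]
1.65 False 13.4 [-0.1  0.1  0. ]
1.8 False 13.8 [-0.1  0.5  0.1]
```

View pics/s2.png

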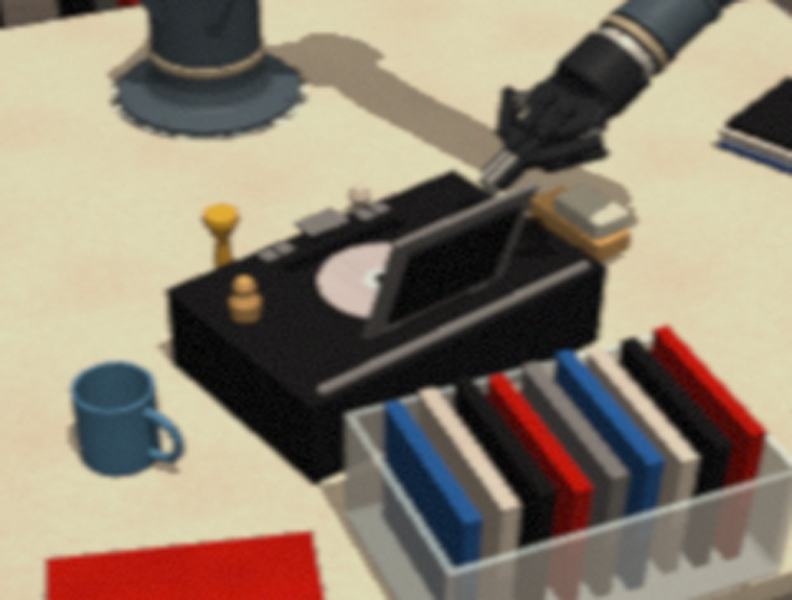

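The lid now stands nearly upright, with its top edge running from about (390,250) to (535,190), and the finger is behind it. I'll push on to the stop with contact sensing.

```bash
python3 - <<'E'
from h import *
from plant import robot
k=dict(flip=1,dyaw=-90)
f0=np.array(robot.sense()["wrist_force"])
for th,e in [(1.8,26),(1.82,20),(1.85,16),(1.85,10)]:
    hit=robot.move_straight(tcp(tip(th,110,e,58),60,**k)[0],vel=.04,contact_N=4)
    s=robot.sense(); print(th,e,hit,round(s["t"],1),(np.array(s["wrist_force"])-f0).round(1))
    if hit: break
robot.sleep(.3)
f=robot.grab_frame("scene"); np.savez("s3.npz",**f)
cv2.imwrite("pics/s3.png",cv2.resize(f["image"][120:320,160:400,::-1],None,fx=3.3,fy=3,interpolation=cv2.INTER_CUBIC)[:600,:800])
# predicted lid free-edge corners in the crop for several openings
for th in (1.5,1.6,1.7,1.8,1.85):
    o=[]
    for y in(-78,78):
        c=f["R"]@W(*(tip(th,140,-3,y)))+f["t"]; u=c[0]/c[2]*f["fx"]+f["cx"]; v=c[1]/c[2]*f["fy"]+f["cy"]
        o+=[round((u-160)*3.3),round((v-120)*3)]
    print(th,o)
E
```

```text
1.8 26 False 14.2 [0.2 0.1 1. ]
1.82 20 False 14.5 [-0.1 -0.2 -0.1]
1.85 16 True 14.8 [-2.4  0.6  3.1]
1.5 [363, 217, 506, 158]
1.6 [374, 225, 516, 164]
1.7 [385, 233, 527, 172]
1.8 [395, 243, 538, 181]
1.85 [401, 249, 543, 186]
```

View pics/s3.png

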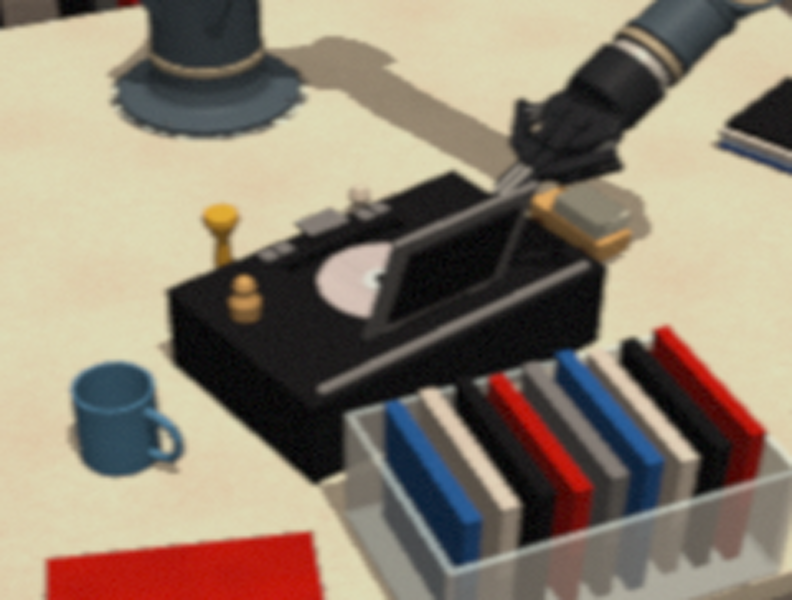

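The lid's free-edge corners at about (397,246) and (541,187) match an opening of about 1.83 to 1.85, so it is on its stop. I'll back off, check once more, and hand in.

```bash
python3 - <<'E'
from h import *
from plant import robot
k=dict(flip=1,dyaw=-90)
robot.move_straight(tcp(tip(1.8,110,40,58),60,**k)[0],vel=.08)
robot.move_straight(tcp(tip(1.8,110,50,200)+[0,0,60],60,**k)[0],vel=.15)
robot.sleep(.5)
f=robot.grab_frame("scene"); np.savez("s4.npz",**f); print(robot.sense()["t"])
a=dict(np.load("s3.npz"))["image"].astype(int); print(np.abs(a-f["image"])[190:235,270:312].mean())
cv2.imwrite("pics/s4.png",cv2.resize(f["image"][120:320,160:400,::-1],None,fx=3.3,fy=3,interpolation=cv2.INTER_CUBIC)[:600,:800])
E
```

```text
17.35
2.415167548500882
```

View pics/s4.png

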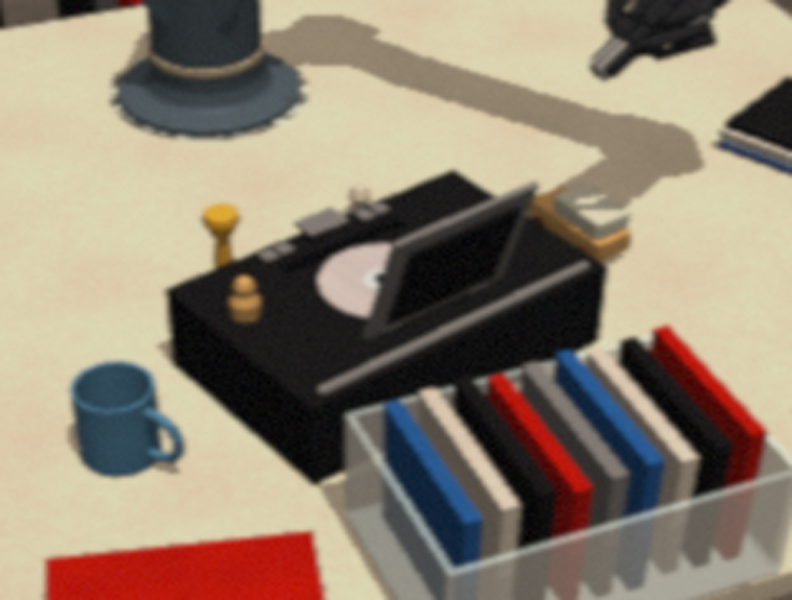

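The lid stands open with corners at (397,246) and (537,186). The gripper is clear and the other goods are where they were.

```bash
python3 -c "
from plant import robot
print(robot.close_job())"
```

```text
the job is handed in; nothing more can be done
None
```

The release tab was pressed, the lid sprang up and was pushed from below to its stop, and it stood open with the goods in view unmoved when I handed the job in (about 17 s used; no verdict was shown).

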